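# Put the stain station away: match bottles and slide box, sort the jar by weight

### The job

Tidy the microscope bench: stand the blue-capped and the yellow-capped stain bottle each within the white centre of the pad of its own colour, and lay the red slide box, right way up, inside the red rectangular outline, lined up with it. Heft the sealed grey jar of metal granules too: if it is at least half full (320 g or more in all) stand it in the green tray, if it is lighter stand it in the black tray. Keep bottles and jar upright all the while and set them down, never drop them; leave the stoppered glass flask alone, and leave everything released and at rest.

Things in the scene. Friction and masses are not known exactly. Their poses are not given: they have to be found in the camera images.
- blue_bottle: loose stain bottle standing upright: amber glass with a white label and a screw cap in bright blue (sizes in mm); 91 high over all. Round glass body 48 diameter up to 56 high, then a shoulder, then the cap 34 diameter from 67 to 91 high. 160 g. Origin: centre of the underside, z up along the bottle
- yellow_bottle: loose stain bottle standing upright: amber glass with a white label and a screw cap in bright yellow (sizes in mm); 91 high over all. Round glass body 48 diameter up to 56 high, then a shoulder, then the cap 34 diameter from 67 to 91 high. 160 g. Origin: centre of the underside, z up along the bottle
- slide_box: loose closed red plastic slide box lying flat, 80 mm (its x) by 46 mm (its y) by 32 mm high, with a black seam round it and a small white label on top; 120 g. Origin: centre of the underside, z up. Either way round along x will do
- jar: loose sealed jar standing upright, a plain cylinder 58 mm diameter and 71 mm high: grey plastic with a white paper label band, dark steel lid (the top 16). How full it is cannot be seen: in all it weighs 100 g (empty) to 540 g (full), any value between, evenly spread; 320 g is half full. Within 50 g of half full either tray is accepted. Origin: centre of the underside, z up
- blue_pad: fixed flat round pad, 96 mm diameter, 5 mm thick, blue with a white centre disc 72 diameter. Origin: centre of the underside (on the table), so its top is 5 above the origin
- yellow_pad: fixed flat round pad, 96 mm diameter, 5 mm thick, yellow with a white centre disc 72 diameter. Origin: centre of the underside (on the table), so its top is 5 above the origin
- box_pad: fixed flat rectangular red pad, 112 mm (its x) by 78 mm (its y) and 5 mm thick, with a white centre 96 by 62 that the slide box fits into lengthwise, leaving 8 all round. Origin: centre of the underside (on the table), so its top is 5 above the origin; x along the long side
- full_tray: fixed shallow round tray, green, sizes in mm: about 100 outer diameter, floor 4 thick, rim 12 high, 88 or more clear across inside. It is the tray for full (at least half full) jars. Origin: centre of the underside (on the table), so its inner floor is 4 above the origin
- empty_tray: fixed shallow round tray, black, sizes in mm: about 100 outer diameter, floor 4 thick, rim 12 high, 88 or more clear across inside. It is the tray for empty (less than half full) jars. Origin: centre of the underside (on the table), so its inner floor is 4 above the origin
- flask: loose conical flask of clear glass with a white label band and a black rubber stopper, 64 mm diameter at the foot, 105 mm high, the tallest thing among those listed; it is not to be moved. A glass dish 84 diameter, 15 high, also stands among the things, unlisted. The things' and targets' centres are at least 115 mm apart at the start. Origin: centre of the underside, z up

How it is judged:
By the outcome, as a careful person would: the job done as asked, in the order asked, and still so for the second after the job is handed in, with the robot touching nothing.
It also fails if it takes over 112 s, if anything falls off the work surface, if the arm or the gripper's body presses on something with over 40 N, if the wrist force passes 120 N, or if a joint passes its speed limit or range.

### The arm

A 7-joint arm with a two-finger parallel gripper is mounted at the origin on the work surface. World frame = base frame: x ahead of the robot, y to its left, z up, the work surface at z = 0. Lengths are in m, angles in rad, forces in N, time in s.
With the tool pointing down it reaches from about 0.425 to 0.925 m from the base axis. Payload 6.8 kg.
Tool frame: the origin (TCP) lies midway between the tips of the shut fingers; the grasp point (between the pads) lies 19 mm behind it; z points along the fingers, y is the direction in which the jaws open and shut (so a half turn about z gives the same grasp; the last joint's range is limited). The gripper opens to 85 mm and grips with 20 to 120 N. Pads are 22 mm wide; open, the fingers measure 114 mm over their backs; the gripper's body (76 mm by 85 mm) begins 54 mm behind the grasp point. The pads swing forward as they close: fully open they stand 13 mm farther back than shut.
Start: joints at [1.186, 0.477, 0.022, 1.555, -0.011, 1.109, -0.083], TCP at [0.184, -0.649, 0.231] pointing down, gripper open.
Joint ranges: [-2.96, 2.96], [-0.34, 2.1], [-1.41, 1.46], [0.24, 2.44], [-1.37, 4.51], [0.17, 1.92], [-2.96, 2.96]. Speed limits (rad/s): [2.39, 2.39, 3.14, 3.14, 3.14, 3.14, 3.14].

### API

Orientations are given as a unit quaternion [w, x, y, z].
In Python, from station import readout, eyes, ticket gives the robot as it stands. The module is installed in compiled form; this text tells all that it offers.
- The arm moves only by the shell command python3 -m crank 'ROWS' [FORCE]. ROWS is JSON, a list of rows, each an object of numbers: "jaw": the opening in per cent of the stroke, from 0 (shut) to 100 (fully open); "x", "y", "z": the shift along the tool's x, y, z in mm; "ax", "ay", "az": the turn, a rotation vector about the tool's x, y, z in degrees. In form: [{"jaw": .., "x": .., "y": .., "z": .., "ax": .., "ay": .., "az": ..}, ...]. A call has 1 to 12 rows; each row shifts and turns the commanded pose from where the row before left it, along the tool's axes as they then stand; what a row does not reach is not made up. A row lasts 1/8 s, in which the tool goes at most 62.5 mm and 10.7 degrees, less where a joint would pass 70% of its speed; a pose out of reach is approached as far as the arm can. A call with a gripper value outside its range is refused whole. The fingers move at their own pace and stop on an object; FORCE is the grip in N (left out, the last holds). Time passes only in rows, so rows that do not move let the fingers close. It gives the time, the measured TCP pose, the force and the opening at its end, in the units of the state.
- readout.get_obs(): the state, without advancing time (a new reading comes with each control period).
- eyes.read_camera(name): name is "side" or "top"; returns (picture, depth): 420x560x3 uint8, red, green, blue; 420x560 float32, m along the optical axis (not along the pixel's ray), 0 where there is no reading.
- eyes.calibration(name): a dict with "fx", "fy", "cx", "cy" (pixels), "R" (3x3) and "t" (3): a world point X has camera coordinates R X + t. Camera axes: x right, y down, z forward; pixel columns grow to the right and rows downward; lengths in m; the calibration is good to about 2 mm. A picture is of the moment at which its call begins. calibration takes no time and is no camera call.
- ticket.hand_in(): hands the job in, once; it reports no verdict.
The state is a dict: "t": time; "q": joint angles; "joint_vel": joint speeds; "joint_torque": joint torques, N m; "eef_pos": TCP position; "tool_rot": TCP orientation; "contact_force": force on the tool from outside, world axes, zero at the start; "torque": the same for the moment, N m; "gripper_width": opening from 0.0 (shut) to 1.0 (fully open).
Only numpy, scipy, OpenCV 4.12 (cv2) and the standard library are available. Lean on these libraries where they do the work, as an engineer would, in place of code of your own. Each camera call takes 0.05 s, during which the arm holds its last target. There are 200 camera calls.

## Working session

There is one attempt and no reset: what is moved stays moved. The work goes in short steps, Python scripts to look and compute and a shell command to move; the robot and the scene stay as the last step left them, time stands still between calls to the robot, and variables do not carry over. Pictures are saved under pics/ and viewed, about 12 in all and at most 16, crops included, and the job is handed in when it is done.

```bash
mkdir -p pics
python3 - <<'E'
from station import readout, eyes
import cv2,numpy as np
o=readout.get_obs(); print({k:np.round(v,3).tolist() for k,v in o.items()})
for n in("top","side"):
    p,d=eyes.read_camera(n); cv2.imwrite(f"pics/{n}0.png",p[:,:,::-1]); np.savez(f"{n}0.npz",p=p,d=d)
    c=eyes.calibration(n); print(n,{k:np.round(v,3).tolist() for k,v in c.items()})
E
```

```text
{'t': 0.0, 'q': [1.186, 0.478, 0.022, 1.556, -0.012, 1.109, -0.083], 'joint_vel': [-0.0, 0.001, 0.001, 0.001, -0.0, -0.0, -0.001], 'joint_torque': [0.0, -59.646, 1.608, -28.119, 0.012, 0.009, 0.0], 'eef_pos': [0.184, -0.649, 0.23], 'tool_rot': [-0.001, 0.99, 0.138, -0.0], 'contact_force': [-0.279, 0.032, -0.179], 'torque': [-0.007, 0.027, -0.018], 'gripper_width': 0.997}
top {'fx': 470.228, 'fy': 470.228, 'cx': 281.798, 'cy': 213.257, 'R': [[0.008, -1.0, -0.01], [-0.985, -0.006, -0.174], [0.174, 0.011, -0.985]], 't': [0.015, 0.503, 1.067]}
side {'fx': 523.436, 'fy': 523.436, 'cx': 274.744, 'cy': 216.046, 'R': [[-0.979, -0.202, -0.006], [-0.145, 0.726, -0.672], [0.14, -0.657, -0.741]], 't': [0.495, 0.087, 1.229]}
```

View pics/top0.png

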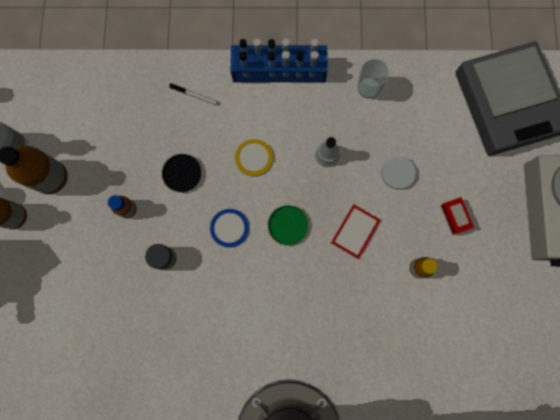

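View pics/side0.png

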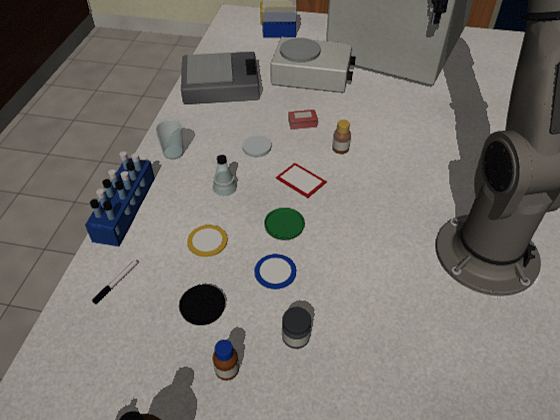

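The top view shows the blue bottle (120,205), jar (160,257), yellow bottle (427,267), box (458,216), blue pad (230,228), yellow pad (254,157), box pad (356,231), green tray (288,225), black tray (182,173), flask (329,150) and dish (398,173).

```bash
cat > h.py <<'E'
import numpy as np,cv2
from station import eyes
def ray(n,u,v,z):
    c=eyes.calibration(n);R=np.array(c["R"]);t=np.array(c["t"])
    u=np.atleast_1d(u).astype(float);v=np.atleast_1d(v).astype(float)
    d=np.stack([(u-c["cx"])/c["fx"],(v-c["cy"])/c["fy"],np.ones_like(u)],-1)@R
    o=-R.T@t
    return (o+d*((z-o[2])/d[:,2])[:,None])[:,:2]
def blob(p,name,u,v,z,kind,r=40,cam="top"):
    h=cv2.cvtColor(p,cv2.COLOR_RGB2HSV).astype(int);H,S,V=h[...,0],h[...,1],h[...,2]
    m={"blue":(abs(H-114)<14)&(S>150)&(V>60),"yellow":(abs(H-25)<6)&(S>150)&(V>110),"red":((H<8)|(H>172))&(S>150)&(V>60),
       "green":(abs(H-65)<20)&(S>120),"black":(V<45)}[kind].astype(np.uint8)
    w=np.zeros_like(m);cv2.circle(w,(u,v),r,1,-1);m&=w
    k,l,st,c=cv2.connectedComponentsWithStats(m)
    i=1+np.argmax(st[1:,4]);cn=max(cv2.findContours((l==i).astype(np.uint8),0,1)[0],key=len)[:,0]
    w=ray(cam,cn[:,0],cn[:,1],z).astype(np.float32)
    hull=cv2.convexHull(w);M=cv2.minAreaRect(hull*1000);C,rad=cv2.minEnclosingCircle(hull)
    B=cv2.boxPoints(M);e=[B[1]-B[0],B[2]-B[1]];L=max(e,key=np.linalg.norm)
    print(name,"rectC",np.round(M[0],1),"size",np.round(M[1],1),"longang",round(np.degrees(np.arctan2(L[1],L[0])),1),"circC",np.round(np.array(C)*1000,1),round(rad*2000,1),"px",st[i,4])
E
python3 - <<'E'
from h import *
T=np.load("top0.npz")["p"];S=np.load("side0.npz")["p"]
blob(T,"bcap",118,203,.091,"blue",20);blob(T,"ycap",428,266,.091,"yellow",20)
blob(T,"bpad",230,228,.005,"blue",28);blob(T,"ypad",254,157,.005,"yellow",28)
blob(T,"box",458,216,.032,"red",28);blob(T,"bxpad",356,231,.005,"red",38)
blob(T,"green",288,225,.012,"green");blob(T,"black",182,173,.012,"black",28);blob(T,"jar",160,255,.071,"black",22)
print("flask stopper",ray("top",331,143,.105))
print('side')
a=dict(cam="side")
blob(S,"bcap",224,350,.085,"blue",20,**a);blob(S,"ycap",343,128,.085,"yellow",14,**a)
blob(S,"bpad",275,271,.005,"blue",28,**a);blob(S,"ypad",208,240,.005,"yellow",28,**a)
blob(S,"box",302,119,.025,"red",22,**a);blob(S,"bxpad",301,180,.005,"red",30,**a)
blob(S,"green",285,223,.012,"green",**a);blob(S,"black",202,304,.012,"black",30,**a)
def crop(I,u,v,r=30):
    return cv2.resize(I[max(0,v-r):v+r,u-r:u+r,::-1],(260,260),interpolation=2)
cv2.imwrite("pics/crop0.png",np.vstack([np.hstack([crop(T,*q) for q in((120,205),(427,267),(458,216))]),np.hstack([crop(T,160,257),crop(S,302,119),crop(S,297,325)])]))
E
```

```text
bcap rectC [518.5 398.4] size [28.5 27.4] longang 3.9 circC [518.3 399.3] 30.4 px 136
ycap rectC [ 379.4 -309.8] size [28.7 29. ] longang -2.5 circC [ 379.3 -309.8] 31.5 px 156
bpad rectC [473.  147.3] size [88.9 88. ] longang 1.2 circC [473.5 146.9] 92.3 px 324
ypad rectC [651.5  89.6] size [91.  90.3] longang 0.7 circC [652.5  90.2] 94.0 px 378
box rectC [ 502.3 -398.8] size [77.2 53. ] longang 19.7 circC [ 502.  -399.9] 88.2 px 447
bxpad rectC [ 467.1 -160.9] size [ 75.6 109.2] longang -30.5 circC [ 467.8 -160.4] 127.9 px 282
green rectC [480.2   3.5] size [93.1 92.1] longang 0.3 circC [480.5   4.2] 95.3 px 1182
black rectC [608.7 268.9] size [91.9 94.7] longang -89.7 circC [608.9 268. ] 96.8 px 1134
jar rectC [396.  291.9] size [66.  48.9] longang 72.2 circC [395.6 292. ] 66.6 px 483
flask stopper [[ 0.65629031 -0.09377184]]
side
bcap rectC [519.6 405.8] size [29.9 41.2] longang -75.1 circC [518.2 405.5] 42.2 px 290
ycap rectC [ 378.6 -303.2] size [27.2 48.3] longang -83.0 circC [ 376.8 -303.5] 48.9 px 98
bpad rectC [473.8 151.2] size [91.7 95.5] longang -78.6 circC [473.3 151.3] 96.8 px 439
ypad rectC [652.2  93.8] size [92.1 93.3] longang -78.6 circC [651.3  94.4] 97.0 px 376
box rectC [ 490.2 -410.1] size [46.2 45.5] longang 19.5 circC [ 489.3 -410.2] 61.2 px 59
bxpad rectC [ 467.  -155.2] size [ 78.5 112.2] longang -30.4 circC [ 466.8 -155.3] 134.8 px 239
green rectC [478.8  11.4] size [ 95.6 101.1] longang -78.6 circC [478.5  10.9] 102.9 px 985
black rectC [608.5 273.1] size [ 96.8 100. ] longang -36.2 circC [607.7 272.8] 102.2 px 1443
```

View pics/crop0.png

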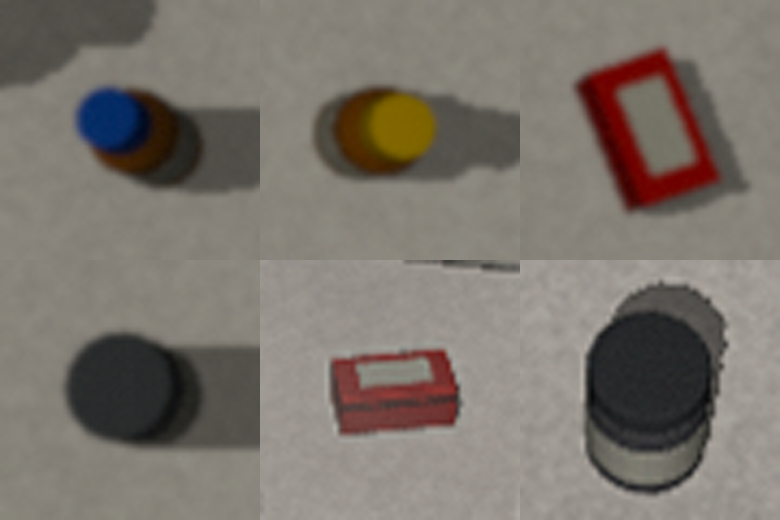

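The crops show the blue and yellow caps clearly, the box label-up, and the jar upright. The cameras agree to about 4 mm in y, so I'll average them. Next I check the tall bottles near the blue bottle and compute the first transit.

```bash
cat >> h.py <<'E'
def cloud(n,d):
    c=eyes.calibration(n);R=np.array(c["R"]);t=np.array(c["t"])
    v,u=np.mgrid[:420,:560];P=np.stack([(u-c["cx"])/c["fx"]*d,(v-c["cy"])/c["fy"]*d,d],-1)
    return ((P-t)@R),d>0
def go(x,y,z,psi=None):
    """mm/deg world target -> tool-frame shift and az"""
    from station import readout
    o=readout.get_obs();q=o["tool_rot"]
    from scipy.spatial.transform import Rotation as Ro
    R=Ro.from_quat([q[1],q[2],q[3],q[0]]);M=R.as_matrix();p=np.array(o["eef_pos"])*1000
    h=np.degrees(np.arctan2(M[1,0],M[0,0]))
    print("at",p.round(1),"psi",round(h,1),"shift",(M.T@(np.array([x,y,z])-p)).round(1),"az",None if psi is None else round(h-psi,1),"zaxis",M[:,2].round(3))
E
python3 - <<'E'
from h import *
for n in("top","side"):
    W,ok=cloud(n,np.load(n+"0.npz")["d"])
    for nm,(x,y),r in (("bb",(.518,.40),.05),("yb",(.379,-.307),.05),("jar",(.396,.295),.05),("box",(.5,-.4),.055),("near",(.518,.40),.2)):
        m=ok&(np.hypot(W[...,0]-x,W[...,1]-y)<r)
        zs=W[m][:,2]
        if nm=="near":
            for a in np.arange(.02,.25,.03):
                k=(zs>a)&(zs<a+.03);P=W[m][k]
                P=P[np.hypot(P[:,0]-x,P[:,1]-y)>.06]
                if len(P): print(n,"near z",round(a,2),len(P),"x",P[:,0].min().round(3),P[:,0].max().round(3),"y",P[:,1].min().round(3),P[:,1].max().round(3),"dmin",np.hypot(P[:,0]-x,P[:,1]-y).min().round(3))
        else:
            zt=np.percentile(zs,99);k=zs>zt-.008;P=W[m][k]
            print(n,nm,"top",zt.round(3),"c",((P.max(0)+P.min(0))/2).round(4),(P.max(0)-P.min(0)).round(3))
go(620,-60,230,-30)
E
```

```text
top bb top 0.093 c [0.5192 0.4011 0.0915] [0.033 0.033 0.01 ]
top yb top 0.094 c [ 0.3783 -0.309   0.0903] [0.031 0.032 0.009]
top jar top 0.075 c [0.3979 0.3018 0.0718] [0.055 0.056 0.01 ]
top box top 0.037 c [ 0.5037 -0.4016  0.0333] [0.088 0.065 0.009]
top near z 0.02 292 x 0.369 0.628 y 0.273 0.597 dmin 0.145
top near z 0.05 774 x 0.369 0.628 y 0.274 0.596 dmin 0.127
top near z 0.08 269 x 0.554 0.628 y 0.552 0.596 dmin 0.168
top near z 0.11 456 x 0.555 0.628 y 0.553 0.596 dmin 0.168
top near z 0.14 207 x 0.569 0.616 y 0.567 0.593 dmin 0.182
top near z 0.17 64 x 0.581 0.604 y 0.578 0.589 dmin 0.194
side bb top 0.093 c [0.5196 0.404  0.0899] [0.033 0.034 0.009]
side yb top 0.091 c [ 0.3792 -0.307   0.088 ] [0.033 0.04  0.01 ]
side jar top 0.073 c [0.399  0.3058 0.0702] [0.057 0.058 0.01 ]
side box top 0.034 c [ 0.506 -0.398  0.031] [0.087 0.069 0.009]
side near z 0.02 215 x 0.37 0.425 y 0.304 0.336 dmin 0.122
side near z 0.05 712 x 0.371 0.427 y 0.277 0.335 dmin 0.123
side near z 0.11 68 x 0.581 0.612 y 0.558 0.573 dmin 0.174
side near z 0.14 9 x 0.592 0.601 y 0.571 0.577 dmin 0.188
side near z 0.17 12 x 0.585 0.598 y 0.583 0.588 dmin 0.198
at [ 184.3 -648.8  230.4] psi 15.9 shift [ 580.  -447.3    1.1] az 45.9 zaxis [-0.001  0.002 -1.   ]
```

```bash
python3 -m crank '[{"x":48,"y":-37,"jaw":100},{"x":48,"y":-37},{"x":48,"y":-37},{"x":48,"y":-37},{"x":48,"y":-37},{"x":48,"y":-37},{"x":48,"y":-37},{"x":48,"y":-37},{"x":48,"y":-37},{"x":48,"y":-37},{"x":48,"y":-37},{"x":48,"y":-37}]' 40
python3 -c "
from h import *
from station import readout
go(519,402,150); o=readout.get_obs();print(np.round(o['q'],2))"
```

```text
at [ 184.3 -648.8  230.4] psi 15.9 shift [ 609.1 -919.2   81.8] az None zaxis [-0.001  0.002 -1.   ]
[ 1.19  0.48  0.02  1.56 -0.01  1.11 -0.08]schema error: expected keys jaw, x, y, z, ax, ay, az
```

```bash
python3 -m crank '[{"jaw":100,"x":48,"y":-37,"z":0,"ax":0,"ay":0,"az":0},{"jaw":100,"x":48,"y":-37,"z":0,"ax":0,"ay":0,"az":0},{"jaw":100,"x":48,"y":-37,"z":0,"ax":0,"ay":0,"az":0},{"jaw":100,"x":48,"y":-37,"z":0,"ax":0,"ay":0,"az":0},{"jaw":100,"x":48,"y":-37,"z":0,"ax":0,"ay":0,"az":0},{"jaw":100,"x":48,"y":-37,"z":0,"ax":0,"ay":0,"az":0},{"jaw":100,"x":48,"y":-37,"z":0,"ax":0,"ay":0,"az":0},{"jaw":100,"x":48,"y":-37,"z":0,"ax":0,"ay":0,"az":0},{"jaw":100,"x":48,"y":-37,"z":0,"ax":0,"ay":0,"az":0},{"jaw":100,"x":48,"y":-37,"z":0,"ax":0,"ay":0,"az":0},{"jaw":100,"x":48,"y":-37,"z":0,"ax":0,"ay":0,"az":0},{"jaw":100,"x":48,"y":-37,"z":0,"ax":0,"ay":0,"az":0}]' 40
python3 -c "
from h import *
from station import readout
go(519,402,150); o=readout.get_obs();print(np.round(o['q'],2))"
```

```text
t: 1.6
eef_pos: [0.6179, -0.0633, 0.231]
tool_rot: [0.0, 0.99, 0.138, -0.0]
contact_force: [0.8, -0.2, 0.4]
gripper_width: 0.995
at [617.9 -63.3 231. ] psi 15.8 shift [  31.9 -474.7   80.9] az None zaxis [-0.001 -0.    -1.   ]
[ 0.21  0.41 -0.28  1.68  0.12  1.08 -1.4 ]
```

```bash
python3 -m crank '[{"jaw":100,"x":4,"y":-53,"z":0,"ax":0,"ay":0,"az":0},{"jaw":100,"x":4,"y":-53,"z":0,"ax":0,"ay":0,"az":0},{"jaw":100,"x":4,"y":-53,"z":0,"ax":0,"ay":0,"az":0},{"jaw":100,"x":4,"y":-53,"z":0,"ax":0,"ay":0,"az":0},{"jaw":100,"x":4,"y":-53,"z":10,"ax":0,"ay":0,"az":0},{"jaw":100,"x":4,"y":-53,"z":20,"ax":0,"ay":0,"az":0},{"jaw":100,"x":4,"y":-53,"z":20,"ax":0,"ay":0,"az":0},{"jaw":100,"x":4,"y":-53,"z":20,"ax":0,"ay":0,"az":0},{"jaw":100,"x":0,"y":-50,"z":10,"ax":0,"ay":0,"az":0},{"jaw":100,"x":0,"y":0,"z":0,"ax":0,"ay":0,"az":0}]' 40
python3 - <<'E'
from h import *
from station import readout
go(519,402,60); o=readout.get_obs();print(np.round(o['q'],2))
a,_=eyes.read_camera("top");b,_=eyes.read_camera("side")
def crop(I,u,v,r=60): return cv2.resize(I[v-r:v+r,u-r:u+r,::-1],(390,390),interpolation=2)
cv2.imwrite("pics/c1.png",np.hstack([crop(a,120,200),crop(b,224,345)]))
E
```

```text
t: 2.85
eef_pos: [0.5143, 0.405, 0.1498]
tool_rot: [-0.001, 0.99, 0.142, -0.002]
contact_force: [1.2, -1.6, 1.0]
gripper_width: 0.997
at [514.3 405.  149.8] psi 16.3 shift [ 3.9  4.4 89.8] az None zaxis [-0.004  0.002 -1.   ]
[-0.48  0.56 -0.39  1.66  0.24  0.98 -2.24]
```

View pics/c1.png

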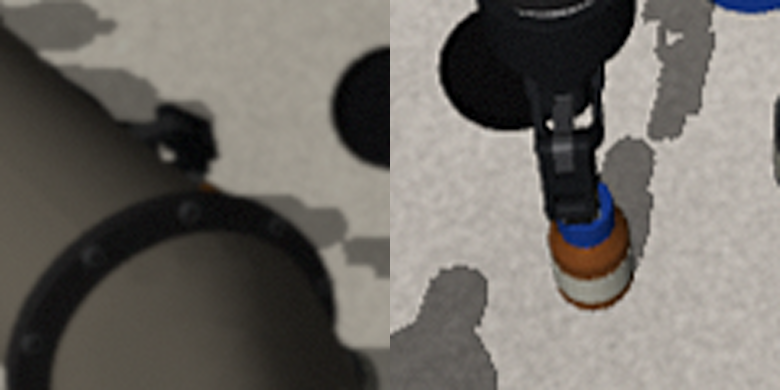

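Side crop shows the open fingers straddling just above the blue cap. I'll correct by 4 mm, descend and grip.

```bash
python3 -m crank '[{"jaw":100,"x":4,"y":4,"z":25,"ax":0,"ay":0,"az":0},{"jaw":100,"x":0,"y":0,"z":35,"ax":0,"ay":0,"az":0},{"jaw":100,"x":0,"y":0,"z":25,"ax":0,"ay":0,"az":0},{"jaw":100,"x":0,"y":0,"z":5,"ax":0,"ay":0,"az":0},{"jaw":20,"x":0,"y":0,"z":0,"ax":0,"ay":0,"az":0},{"jaw":20,"x":0,"y":0,"z":0,"ax":0,"ay":0,"az":0},{"jaw":20,"x":0,"y":0,"z":0,"ax":0,"ay":0,"az":0},{"jaw":20,"x":0,"y":0,"z":0,"ax":0,"ay":0,"az":0},{"jaw":20,"x":0,"y":0,"z":0,"ax":0,"ay":0,"az":0},{"jaw":20,"x":0,"y":0,"z":0,"ax":0,"ay":0,"az":0},{"jaw":20,"x":0,"y":0,"z":0,"ax":0,"ay":0,"az":0},{"jaw":20,"x":0,"y":0,"z":0,"ax":0,"ay":0,"az":0}]' 40
python3 -c "
from h import *
go(473,150,160)"
```

```text
t: 4.45
eef_pos: [0.5241, 0.3991, 0.0632]
tool_rot: [-0.002, 0.99, 0.138, 0.001]
contact_force: [-0.3, 3.0, 6.5]
gripper_width: 0.386
at [524.1 399.1  63.2] psi 15.9 shift [-117.1  225.4  -97.8] az None zaxis [ 0.002  0.003 -1.   ]
```

```bash
python3 -m crank '[{"jaw":20,"x":0,"y":0,"z":-10,"ax":0,"ay":0,"az":0},{"jaw":20,"x":0,"y":0,"z":-25,"ax":0,"ay":0,"az":0},{"jaw":20,"x":-5,"y":10,"z":-25,"ax":0,"ay":0,"az":0},{"jaw":20,"x":-12,"y":23,"z":0,"ax":0,"ay":0,"az":0},{"jaw":20,"x":-18,"y":35,"z":0,"ax":0,"ay":0,"az":0},{"jaw":20,"x":-20,"y":38,"z":0,"ax":0,"ay":0,"az":0},{"jaw":20,"x":-20,"y":38,"z":0,"ax":0,"ay":0,"az":0},{"jaw":20,"x":-18,"y":35,"z":0,"ax":0,"ay":0,"az":0},{"jaw":20,"x":-14,"y":26,"z":0,"ax":0,"ay":0,"az":0},{"jaw":20,"x":-8,"y":15,"z":0,"ax":0,"ay":0,"az":0},{"jaw":20,"x":-2,"y":5,"z":15,"ax":0,"ay":0,"az":0},{"jaw":20,"x":0,"y":0,"z":0,"ax":0,"ay":0,"az":0}]' 40
python3 - <<'E'
from h import *
go(473,150,68.5)
b,_=eyes.read_camera("side")
cv2.imwrite("pics/c2.png",cv2.resize(b[180:320,190:370,::-1],(720,560),interpolation=2))
E
```

```text
t: 5.95
eef_pos: [0.4715, 0.1489, 0.1049]
tool_rot: [0.0, 0.99, 0.138, -0.001]
contact_force: [0.4, -0.5, -1.3]
gripper_width: 0.386
at [471.5 148.9 104.9] psi 15.9 shift [ 1.8 -0.6 36.4] az None zaxis [-0.002 -0.    -1.   ]
```

View pics/c2.png

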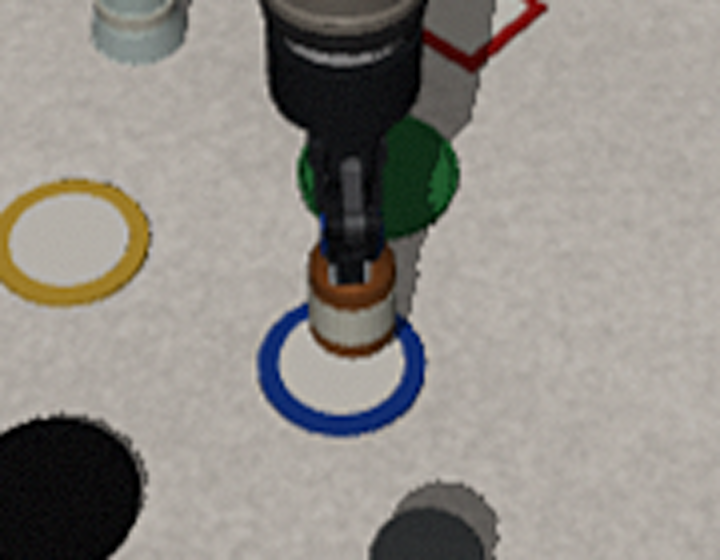

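The bottle hangs upright just above the blue pad, at crop (352,350); the pad centre is at (341,368). I'll lower it, nudging +5 mm in x for the grasp offset.

```bash
python3 -m crank '[{"jaw":20,"x":4,"y":0,"z":12,"ax":0,"ay":0,"az":0},{"jaw":20,"x":2,"y":0,"z":12,"ax":0,"ay":0,"az":0},{"jaw":20,"x":0,"y":0,"z":6,"ax":0,"ay":0,"az":0},{"jaw":20,"x":0,"y":0,"z":3,"ax":0,"ay":0,"az":0},{"jaw":20,"x":0,"y":0,"z":2,"ax":0,"ay":0,"az":0},{"jaw":20,"x":0,"y":0,"z":0,"ax":0,"ay":0,"az":0},{"jaw":20,"x":0,"y":0,"z":0,"ax":0,"ay":0,"az":0}]' 40
python3 -c "
from h import *
go(473,150,68.5)"
```

```text
t: 6.88
eef_pos: [0.4783, 0.1504, 0.0716]
tool_rot: [-0.0, 0.99, 0.138, 0.0]
contact_force: [-0.8, -0.6, -1.0]
gripper_width: 0.386
at [478.3 150.4  71.6] psi 15.9 shift [-5.2 -1.1  3.1] az None zaxis [ 0.001  0.    -1.   ]
```

```bash
python3 -m crank '[{"jaw":20,"x":0,"y":0,"z":1,"ax":0,"ay":0,"az":0},{"jaw":20,"x":0,"y":0,"z":1,"ax":0,"ay":0,"az":0},{"jaw":20,"x":0,"y":0,"z":0.5,"ax":0,"ay":0,"az":0},{"jaw":20,"x":0,"y":0,"z":0,"ax":0,"ay":0,"az":0}]' 40
```

```text
t: 7.38
eef_pos: [0.4781, 0.1503, 0.0687]
tool_rot: [0.0, 0.99, 0.138, -0.0]
contact_force: [-0.4, -0.5, -1.5]
gripper_width: 0.385
```

```bash
python3 -m crank '[{"jaw":20,"x":0,"y":0,"z":1,"ax":0,"ay":0,"az":0},{"jaw":20,"x":0,"y":0,"z":0.5,"ax":0,"ay":0,"az":0},{"jaw":20,"x":0,"y":0,"z":0,"ax":0,"ay":0,"az":0}]' 40
```

```text
t: 7.75
eef_pos: [0.4787, 0.1507, 0.068]
tool_rot: [-0.0, 0.99, 0.138, 0.001]
contact_force: [-0.8, -0.6, 5.7]
gripper_width: 0.381
```

```bash
python3 -m crank '[{"jaw":60,"x":0,"y":0,"z":0,"ax":0,"ay":0,"az":0},{"jaw":100,"x":0,"y":0,"z":0,"ax":0,"ay":0,"az":0},{"jaw":100,"x":0,"y":0,"z":0,"ax":0,"ay":0,"az":0},{"jaw":100,"x":0,"y":0,"z":0,"ax":0,"ay":0,"az":0},{"jaw":100,"x":0,"y":0,"z":-10,"ax":0,"ay":0,"az":0},{"jaw":100,"x":0,"y":0,"z":-30,"ax":0,"ay":0,"az":0},{"jaw":100,"x":0,"y":0,"z":-45,"ax":0,"ay":0,"az":0},{"jaw":100,"x":0,"y":0,"z":-20,"ax":0,"ay":0,"az":0},{"jaw":100,"x":0,"y":40,"z":0,"ax":0,"ay":0,"az":0},{"jaw":100,"x":0,"y":50,"z":0,"ax":0,"ay":0,"az":0}]' 40
python3 -c "
from h import *
go(379,-308,150)"
```

```text
t: 9.0
eef_pos: [0.5032, 0.064, 0.1737]
tool_rot: [-0.0, 0.99, 0.139, 0.001]
contact_force: [1.0, -0.1, -0.6]
gripper_width: 1.0
at [503.2  64.  173.7] psi 16.0 shift [-222.2  323.2   23.1] az None zaxis [ 0.002  0.001 -1.   ]
```

```bash
python3 -m crank '[{"jaw":100,"x":-28,"y":41,"z":0,"ax":0,"ay":0,"az":0},{"jaw":100,"x":-28,"y":41,"z":0,"ax":0,"ay":0,"az":0},{"jaw":100,"x":-28,"y":41,"z":0,"ax":0,"ay":0,"az":0},{"jaw":100,"x":-28,"y":41,"z":0,"ax":0,"ay":0,"az":0},{"jaw":100,"x":-28,"y":41,"z":0,"ax":0,"ay":0,"az":0},{"jaw":100,"x":-28,"y":41,"z":0,"ax":0,"ay":0,"az":0},{"jaw":100,"x":-28,"y":38,"z":0,"ax":0,"ay":0,"az":0},{"jaw":100,"x":-20,"y":25,"z":5,"ax":0,"ay":0,"az":0},{"jaw":100,"x":-6,"y":6,"z":10,"ax":0,"ay":0,"az":0},{"jaw":100,"x":0,"y":0,"z":0,"ax":0,"ay":0,"az":0}]' 40
python3 - <<'E'
from h import *
go(379,-308,60)
b,_=eyes.read_camera("side");a,_=eyes.read_camera("top")
def crop(I,u,v,r=60): return cv2.resize(I[v-r:v+r,u-r:u+r,::-1],(390,390),interpolation=2)
cv2.imwrite("pics/c3.png",np.hstack([crop(a,230,210),crop(b,343,140)]))
E
```

```text
t: 10.25
eef_pos: [0.3748, -0.2991, 0.1567]
tool_rot: [-0.001, 0.99, 0.138, -0.0]
contact_force: [0.3, 0.6, 0.4]
gripper_width: 0.999
at [ 374.8 -299.1  156.7] psi 15.8 shift [ 1.7  9.8 96.7] az None zaxis [-0.001  0.001 -1.   ]
```

View pics/c3.png

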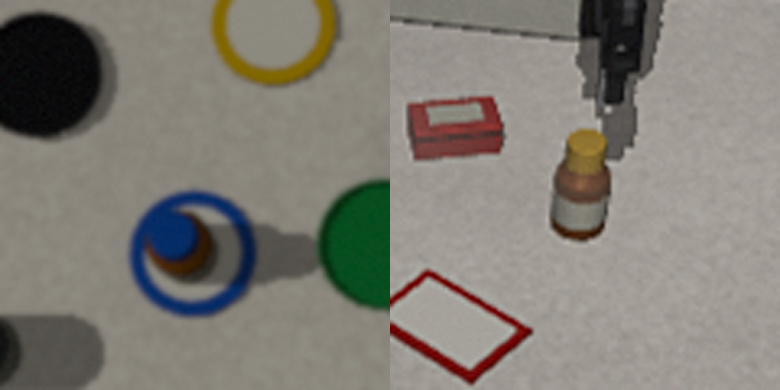

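Blue stands upright inside its pad's white centre (cap at crop (172,235), ring centre (195,253), difference due to perspective). The gripper is above the yellow bottle; descend.

```bash
python3 -m crank '[{"jaw":100,"x":2,"y":10,"z":20,"ax":0,"ay":0,"az":0},{"jaw":100,"x":0,"y":0,"z":40,"ax":0,"ay":0,"az":0},{"jaw":100,"x":0,"y":0,"z":30,"ax":0,"ay":0,"az":0},{"jaw":100,"x":0,"y":0,"z":5,"ax":0,"ay":0,"az":0},{"jaw":20,"x":0,"y":0,"z":0,"ax":0,"ay":0,"az":0},{"jaw":20,"x":0,"y":0,"z":0,"ax":0,"ay":0,"az":0},{"jaw":20,"x":0,"y":0,"z":0,"ax":0,"ay":0,"az":0},{"jaw":20,"x":0,"y":0,"z":0,"ax":0,"ay":0,"az":0},{"jaw":20,"x":0,"y":0,"z":0,"ax":0,"ay":0,"az":0},{"jaw":20,"x":0,"y":0,"z":0,"ax":0,"ay":0,"az":0},{"jaw":20,"x":0,"y":0,"z":0,"ax":0,"ay":0,"az":0}]' 40
python3 -c "
from h import *
go(500,-200,160);go(652,92,160)"
```

```text
t: 11.72
eef_pos: [0.3807, -0.3095, 0.0635]
tool_rot: [0.001, 0.99, 0.138, 0.001]
contact_force: [-1.0, 1.3, 5.7]
gripper_width: 0.386
at [ 380.7 -309.5   63.5] psi 15.8 shift [144.8 -72.6 -96.4] az None zaxis [ 0.002 -0.001 -1.   ]
at [ 380.7 -309.5   63.5] psi 15.8 shift [ 370.8 -312.   -96.5] az None zaxis [ 0.002 -0.001 -1.   ]
```

```bash
python3 -m crank '[{"jaw":20,"x":0,"y":0,"z":-10,"ax":0,"ay":0,"az":0},{"jaw":20,"x":0,"y":0,"z":-30,"ax":0,"ay":0,"az":0},{"jaw":20,"x":5,"y":-7,"z":-25,"ax":0,"ay":0,"az":0},{"jaw":20,"x":15,"y":-20,"z":-10,"ax":0,"ay":0,"az":0},{"jaw":20,"x":25,"y":-33,"z":0,"ax":0,"ay":0,"az":0},{"jaw":20,"x":30,"y":-40,"z":0,"ax":0,"ay":0,"az":0},{"jaw":20,"x":30,"y":-40,"z":0,"ax":0,"ay":0,"az":0},{"jaw":20,"x":30,"y":-40,"z":0,"ax":0,"ay":0,"az":0},{"jaw":20,"x":30,"y":-40,"z":0,"ax":0,"ay":0,"az":0},{"jaw":20,"x":34,"y":-40,"z":0,"ax":0,"ay":0,"az":0},{"jaw":20,"x":36,"y":-20,"z":0,"ax":0,"ay":0,"az":0},{"jaw":20,"x":36,"y":-10,"z":0,"ax":0,"ay":0,"az":0}]' 40
python3 -c "
from h import *
go(652,92,80)"
```

```text
t: 13.22
eef_pos: [0.5618, 0.046, 0.138]
tool_rot: [-0.0, 0.99, 0.139, 0.0]
contact_force: [0.3, -0.8, -0.8]
gripper_width: 0.385
at [561.8  46.  138. ] psi 16.0 shift [ 99.4 -19.4  58. ] az None zaxis [ 0.  0. -1.]
```

```bash
python3 -m crank '[{"jaw":20,"x":34,"y":-7,"z":0,"ax":0,"ay":0,"az":0},{"jaw":20,"x":30,"y":-6,"z":5,"ax":0,"ay":0,"az":0},{"jaw":20,"x":22,"y":-4,"z":10,"ax":0,"ay":0,"az":0},{"jaw":20,"x":10,"y":-2,"z":15,"ax":0,"ay":0,"az":0},{"jaw":20,"x":3,"y":0,"z":18,"ax":0,"ay":0,"az":0},{"jaw":20,"x":0,"y":0,"z":10,"ax":0,"ay":0,"az":0},{"jaw":20,"x":0,"y":0,"z":5,"ax":0,"ay":0,"az":0},{"jaw":20,"x":0,"y":0,"z":3,"ax":0,"ay":0,"az":0},{"jaw":20,"x":0,"y":0,"z":2,"ax":0,"ay":0,"az":0},{"jaw":20,"x":0,"y":0,"z":0,"ax":0,"ay":0,"az":0}]' 40
python3 -c "
from h import *
go(652,92,68)"
```

```text
t: 14.48
eef_pos: [0.6515, 0.0893, 0.0696]
tool_rot: [0.0, 0.99, 0.138, 0.0]
contact_force: [0.1, 0.0, -2.2]
gripper_width: 0.384
at [651.5  89.3  69.6] psi 15.9 shift [ 1.2 -2.4  1.6] az None zaxis [ 0.  0. -1.]
```

```bash
python3 -m crank '[{"jaw":20,"x":0,"y":-2,"z":0.5,"ax":0,"ay":0,"az":0},{"jaw":20,"x":0,"y":0,"z":1,"ax":0,"ay":0,"az":0},{"jaw":20,"x":0,"y":0,"z":0.5,"ax":0,"ay":0,"az":0},{"jaw":20,"x":0,"y":0,"z":0,"ax":0,"ay":0,"az":0}]' 40
```

```text
t: 14.98
eef_pos: [0.6513, 0.0919, 0.0687]
tool_rot: [-0.0, 0.99, 0.138, 0.001]
contact_force: [-2.9, 0.0, 6.4]
gripper_width: 0.382
```

```bash
python3 -m crank '[{"jaw":60,"x":0,"y":0,"z":0,"ax":0,"ay":0,"az":0},{"jaw":100,"x":0,"y":0,"z":0,"ax":0,"ay":0,"az":0},{"jaw":100,"x":0,"y":0,"z":0,"ax":0,"ay":0,"az":0},{"jaw":100,"x":0,"y":0,"z":0,"ax":0,"ay":0,"az":0},{"jaw":100,"x":0,"y":0,"z":-10,"ax":0,"ay":0,"az":0},{"jaw":100,"x":0,"y":0,"z":-35,"ax":0,"ay":0,"az":0},{"jaw":100,"x":0,"y":0,"z":-50,"ax":0,"ay":0,"az":0},{"jaw":100,"x":0,"y":0,"z":-30,"ax":0,"ay":0,"az":0},{"jaw":100,"x":-20,"y":40,"z":0,"ax":0,"ay":0,"az":0}]' 40
python3 - <<'E'
from h import *
go(503,-400,150,19.6)
for n in("top","side"):
    D=np.load(n+"0.npz");W,ok=cloud(n,D["d"])
    m=ok&(np.hypot(W[...,0]-.503,W[...,1]+.4)<.06)&(W[...,2]>.025)
    r=cv2.minAreaRect((W[m][:,:2]*1000).astype(np.float32));print(n,r)
    blob(D["p"],n,*((356,231) if n=="top" else (301,180)),.005,"red",38 if n=="top" else 30,cam=n)
E
```

```text
t: 16.1
eef_pos: [0.6447, 0.0524, 0.1968]
tool_rot: [-0.001, 0.99, 0.141, 0.004]
contact_force: [0.1, -0.6, -0.0]
gripper_width: 1.002
at [644.7  52.4 196.8] psi 16.3 shift [-263.1  394.7   43.9] az -3.3 zaxis [ 0.007  0.004 -1.   ]
top ((503.6510009765625, -401.4991149902344), (79.71097564697266, 48.63090896606445), 20.19570541381836)
top rectC [ 467.1 -160.9] size [ 75.6 109.2] longang -30.5 circC [ 467.8 -160.4] 127.9 px 282
side ((505.34100341796875, -398.6435546875), (79.62024688720703, 55.95720291137695), 17.726469039916992)
side rectC [ 467.  -155.2] size [ 78.5 112.2] longang -30.4 circC [ 466.8 -155.3] 134.8 px 239
```

```bash
python3 -m crank '[{"jaw":100,"x":-30,"y":45,"z":0,"ax":0,"ay":0,"az":0},{"jaw":100,"x":-30,"y":45,"z":0,"ax":0,"ay":0,"az":0},{"jaw":100,"x":-30,"y":45,"z":0,"ax":0,"ay":0,"az":0},{"jaw":100,"x":-30,"y":45,"z":0,"ax":0,"ay":0,"az":0},{"jaw":100,"x":-30,"y":45,"z":0,"ax":0,"ay":0,"az":0},{"jaw":100,"x":-30,"y":45,"z":0,"ax":0,"ay":0,"az":0},{"jaw":100,"x":-30,"y":45,"z":10,"ax":0,"ay":0,"az":0},{"jaw":100,"x":-30,"y":45,"z":20,"ax":0,"ay":0,"az":0},{"jaw":100,"x":-21,"y":30,"z":30,"ax":0,"ay":0,"az":-3.7},{"jaw":100,"x":0,"y":0,"z":20,"ax":0,"ay":0,"az":0},{"jaw":100,"x":0,"y":0,"z":0,"ax":0,"ay":0,"az":0}]' 40
python3 - <<'E'
from h import *
go(503,-400,0,19.7)
b,_=eyes.read_camera("side");a,_=eyes.read_camera("top")
def crop(I,u,v,r=60): return cv2.resize(I[v-r:v+r,u-r:u+r,::-1],(390,390),interpolation=2)
cv2.imwrite("pics/c4.png",np.hstack([crop(a,240,185),crop(b,302,120)]))
E
```

```text
t: 17.48
eef_pos: [0.4976, -0.3976, 0.1111]
tool_rot: [-0.001, 0.985, 0.17, -0.001]
contact_force: [0.0, 0.5, 0.7]
gripper_width: 0.999
at [ 497.6 -397.6  111.1] psi 19.6 shift [  4.4   4.4 111.1] az -0.1 zaxis [-0.002  0.003 -1.   ]
```

View pics/c4.png

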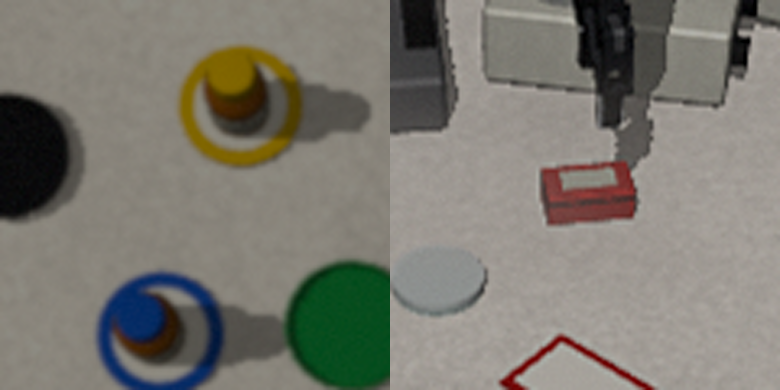

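Both bottles stand in their white centres (yellow at crop (240,105)). Now the box: descend to TCP z≈2 mm and grip.

```bash
python3 -m crank '[{"jaw":100,"x":4,"y":4,"z":20,"ax":0,"ay":0,"az":0},{"jaw":100,"x":0,"y":0,"z":40,"ax":0,"ay":0,"az":0},{"jaw":100,"x":0,"y":0,"z":30,"ax":0,"ay":0,"az":0},{"jaw":100,"x":0,"y":0,"z":14,"ax":0,"ay":0,"az":0},{"jaw":100,"x":0,"y":0,"z":4,"ax":0,"ay":0,"az":0},{"jaw":40,"x":0,"y":0,"z":0,"ax":0,"ay":0,"az":0},{"jaw":40,"x":0,"y":0,"z":0,"ax":0,"ay":0,"az":0},{"jaw":40,"x":0,"y":0,"z":0,"ax":0,"ay":0,"az":0},{"jaw":40,"x":0,"y":0,"z":0,"ax":0,"ay":0,"az":0},{"jaw":40,"x":0,"y":0,"z":0,"ax":0,"ay":0,"az":0},{"jaw":40,"x":0,"y":0,"z":0,"ax":0,"ay":0,"az":0}]' 40
python3 -c "
from h import *
go(467,-158.5,60,-30.5)"
```

```text
t: 18.95
eef_pos: [0.504, -0.4022, 0.0057]
tool_rot: [0.001, 0.985, 0.17, 0.001]
contact_force: [-0.6, 0.2, 6.3]
gripper_width: 0.53
at [ 504.  -402.2    5.7] psi 19.5 shift [  46.7 -241.9  -54.7] az 50.0 zaxis [ 0.002 -0.001 -1.   ]
```

```bash
python3 -m crank '[{"jaw":40,"x":0,"y":0,"z":-10,"ax":0,"ay":0,"az":0},{"jaw":40,"x":0,"y":0,"z":-25,"ax":0,"ay":0,"az":0},{"jaw":40,"x":3,"y":-12,"z":-15,"ax":0,"ay":0,"az":0},{"jaw":40,"x":5,"y":-26,"z":0,"ax":0,"ay":0,"az":0},{"jaw":40,"x":7,"y":-37,"z":0,"ax":0,"ay":0,"az":0},{"jaw":40,"x":8,"y":-42,"z":0,"ax":0,"ay":0,"az":0},{"jaw":40,"x":8,"y":-42,"z":0,"ax":0,"ay":0,"az":0},{"jaw":40,"x":7,"y":-39,"z":0,"ax":0,"ay":0,"az":0},{"jaw":40,"x":5,"y":-28,"z":0,"ax":0,"ay":0,"az":0},{"jaw":40,"x":3,"y":-14,"z":0,"ax":0,"ay":0,"az":0},{"jaw":40,"x":0,"y":0,"z":0,"ax":0,"ay":0,"az":5},{"jaw":40,"x":0,"y":0,"z":0,"ax":0,"ay":0,"az":9}]' 40
python3 -m crank '[{"jaw":40,"x":0,"y":0,"z":0,"ax":0,"ay":0,"az":9},{"jaw":40,"x":0,"y":0,"z":0,"ax":0,"ay":0,"az":9},{"jaw":40,"x":0,"y":0,"z":0,"ax":0,"ay":0,"az":9},{"jaw":40,"x":0,"y":0,"z":0,"ax":0,"ay":0,"az":9},{"jaw":40,"x":0,"y":0,"z":0,"ax":0,"ay":0,"az":0},{"jaw":40,"x":0,"y":0,"z":0,"ax":0,"ay":0,"az":0}]' 40
python3 - <<'E'
from h import *
go(467,-158.5,12,-30.5)
b,_=eyes.read_camera("side")
cv2.imwrite("pics/c5.png",cv2.resize(b[110:230,220:380,::-1],(720,540),interpolation=2))
E
```

```text
t: 20.45
eef_pos: [0.4662, -0.1602, 0.0545]
tool_rot: [0.0, 0.999, 0.046, 0.0]
contact_force: [-0.1, -0.5, -1.3]
gripper_width: 0.527
t: 21.2
eef_pos: [0.4662, -0.1601, 0.0544]
tool_rot: [0.0, 0.965, -0.261, 0.0]
contact_force: [-0.4, -0.5, -0.7]
gripper_width: 0.532
at [ 466.2 -160.1   54.4] psi -30.3 shift [-0.1 -1.8 42.4] az 0.2 zaxis [ 0. -0. -1.]
```

View pics/c5.png

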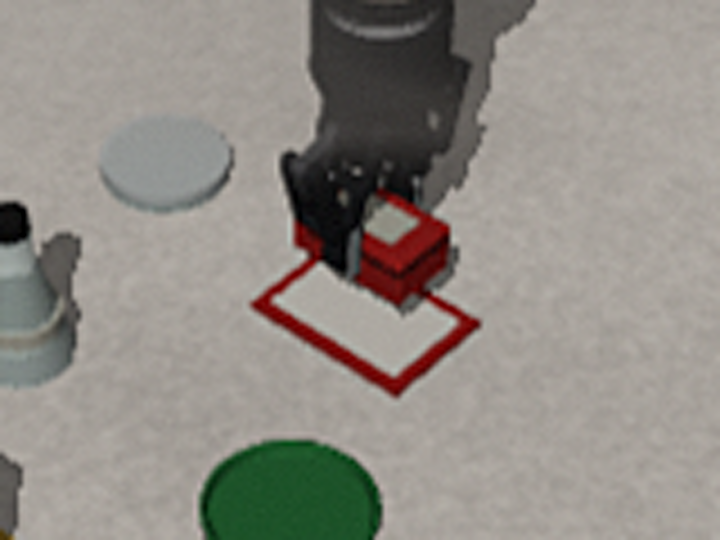

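The box is held level and parallel to the outline, about 45 mm above it. Lower.

```bash
python3 -m crank '[{"jaw":40,"x":0,"y":-2,"z":14,"ax":0,"ay":0,"az":0},{"jaw":40,"x":0,"y":0,"z":14,"ax":0,"ay":0,"az":0},{"jaw":40,"x":0,"y":0,"z":8,"ax":0,"ay":0,"az":0},{"jaw":40,"x":0,"y":0,"z":3,"ax":0,"ay":0,"az":0},{"jaw":40,"x":0,"y":0,"z":2,"ax":0,"ay":0,"az":0},{"jaw":40,"x":0,"y":0,"z":1.5,"ax":0,"ay":0,"az":0},{"jaw":40,"x":0,"y":0,"z":0,"ax":0,"ay":0,"az":0}]' 40
```

```text
t: 22.12
eef_pos: [0.4673, -0.1583, 0.012]
tool_rot: [-0.0, 0.965, -0.263, 0.0]
contact_force: [-0.3, -0.4, -1.4]
gripper_width: 0.529
```

```bash
python3 -m crank '[{"jaw":40,"x":0,"y":0,"z":1,"ax":0,"ay":0,"az":0},{"jaw":40,"x":0,"y":0,"z":1,"ax":0,"ay":0,"az":0},{"jaw":40,"x":0,"y":0,"z":0,"ax":0,"ay":0,"az":0}]' 40
```

```text
t: 22.5
eef_pos: [0.4673, -0.1583, 0.0106]
tool_rot: [-0.0, 0.965, -0.263, 0.0]
contact_force: [-2.0, 0.7, 9.7]
gripper_width: 0.532
```

```bash
python3 -m crank '[{"jaw":70,"x":0,"y":0,"z":0,"ax":0,"ay":0,"az":0},{"jaw":100,"x":0,"y":0,"z":0,"ax":0,"ay":0,"az":0},{"jaw":100,"x":0,"y":0,"z":0,"ax":0,"ay":0,"az":0},{"jaw":100,"x":0,"y":0,"z":0,"ax":0,"ay":0,"az":0},{"jaw":100,"x":0,"y":0,"z":-10,"ax":0,"ay":0,"az":0},{"jaw":100,"x":0,"y":0,"z":-40,"ax":0,"ay":0,"az":0},{"jaw":100,"x":0,"y":0,"z":-50,"ax":0,"ay":0,"az":-9},{"jaw":100,"x":0,"y":0,"z":-50,"ax":0,"ay":0,"az":-9},{"jaw":100,"x":0,"y":0,"z":-20,"ax":0,"ay":0,"az":-9},{"jaw":100,"x":0,"y":0,"z":0,"ax":0,"ay":0,"az":-9},{"jaw":100,"x":0,"y":0,"z":0,"ax":0,"ay":0,"az":-9},{"jaw":100,"x":0,"y":0,"z":0,"ax":0,"ay":0,"az":-1.5}]' 40
python3 -c "
from h import *
go(398,303,150)"
```

```text
t: 24.0
eef_pos: [0.467, -0.1584, 0.1804]
tool_rot: [0.0, 0.99, 0.14, 0.0]
contact_force: [0.3, 0.1, 0.7]
gripper_width: 1.001
at [ 467.  -158.4  180.4] psi 16.0 shift [  61.2 -462.5   30.2] az None zaxis [ 0.001 -0.    -1.   ]
```

```bash
python3 -m crank '[{"jaw":100,"x":12,"y":-50,"z":0,"ax":0,"ay":0,"az":0},{"jaw":100,"x":12,"y":-50,"z":0,"ax":0,"ay":0,"az":0},{"jaw":100,"x":12,"y":-50,"z":0,"ax":0,"ay":0,"az":0},{"jaw":100,"x":7,"y":-50,"z":0,"ax":0,"ay":0,"az":0},{"jaw":100,"x":7,"y":-50,"z":0,"ax":0,"ay":0,"az":0},{"jaw":100,"x":5,"y":-50,"z":0,"ax":0,"ay":0,"az":0},{"jaw":100,"x":3,"y":-50,"z":0,"ax":0,"ay":0,"az":0},{"jaw":100,"x":2,"y":-50,"z":0,"ax":0,"ay":0,"az":0},{"jaw":100,"x":1,"y":-40,"z":10,"ax":0,"ay":0,"az":0},{"jaw":100,"x":0,"y":-22,"z":20,"ax":0,"ay":0,"az":0},{"jaw":100,"x":0,"y":0,"z":0,"ax":0,"ay":0,"az":0}]' 40
python3 - <<'E'
from h import *
from station import readout
go(398,303,20); print(np.round(readout.get_obs()["q"],2))
a,_=eyes.read_camera("top");b,_=eyes.read_camera("side")
def crop(I,u,v,r=60): return cv2.resize(I[v-r:v+r,u-r:u+r,::-1],(390,390),interpolation=2)
cv2.imwrite("pics/c6.png",np.hstack([crop(a,356,225),crop(b,297,325)]))
E
```

```text
t: 25.38
eef_pos: [0.3964, 0.3036, 0.1488]
tool_rot: [0.0, 0.99, 0.14, -0.001]
contact_force: [0.2, -0.4, -0.3]
gripper_width: 1.004
at [396.4 303.6 148.8] psi 16.1 shift [  1.7   0.9 128.8] az None zaxis [-0.002 -0.001 -1.   ]
[-0.44  0.32 -0.4   2.03  0.17  0.83 -2.22]
```

View pics/c6.png

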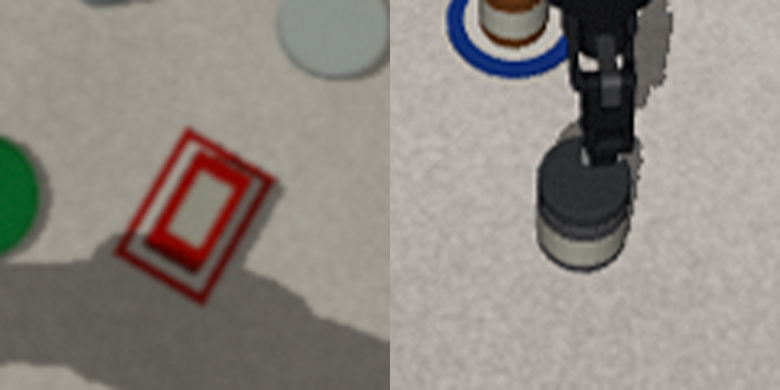

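The box lies inside the outline (perspective shifts its top). I'll check its position numerically and grip the jar, which shows between the fingers.

```bash
python3 -m crank '[{"jaw":100,"x":2,"y":0,"z":20,"ax":0,"ay":0,"az":0},{"jaw":100,"x":0,"y":0,"z":45,"ax":0,"ay":0,"az":0},{"jaw":100,"x":0,"y":0,"z":40,"ax":0,"ay":0,"az":0},{"jaw":100,"x":0,"y":0,"z":20,"ax":0,"ay":0,"az":0},{"jaw":100,"x":0,"y":0,"z":4,"ax":0,"ay":0,"az":0},{"jaw":40,"x":0,"y":0,"z":0,"ax":0,"ay":0,"az":0},{"jaw":40,"x":0,"y":0,"z":0,"ax":0,"ay":0,"az":0},{"jaw":40,"x":0,"y":0,"z":0,"ax":0,"ay":0,"az":0},{"jaw":40,"x":0,"y":0,"z":0,"ax":0,"ay":0,"az":0},{"jaw":40,"x":0,"y":0,"z":0,"ax":0,"ay":0,"az":0}]' 60
python3 - <<'E'
from h import *
for n in("top","side"):
    p,d=eyes.read_camera(n);W,ok=cloud(n,d)
    m=ok&(np.hypot(W[...,0]-.467,W[...,1]+.16)<.06)&(W[...,2]>.03)
    print(n,cv2.minAreaRect((W[m][:,:2]*1000).astype(np.float32)))
    P=np.load(n+"0.npz")["p"]
E
```

```text
t: 26.72
eef_pos: [0.401, 0.3035, 0.0223]
tool_rot: [-0.0, 0.99, 0.139, 0.001]
contact_force: [0.2, -0.9, 6.6]
gripper_width: 0.668
top ((466.6760559082031, -159.46279907226562), (47.20142364501953, 80.57264709472656), 59.35319137573242)
side ((496.2066345214844, -170.61676025390625), (47.47881317138672, 15.274348258972168), 58.305198669433594)
```

Box centre (466.7,−159.5), −30.6° against pad (467,−161), −30.5°: good. Lift the jar and heft.

```bash
python3 -m crank '[{"jaw":40,"x":0,"y":0,"z":-8,"ax":0,"ay":0,"az":0},{"jaw":40,"x":0,"y":0,"z":-20,"ax":0,"ay":0,"az":0},{"jaw":40,"x":0,"y":0,"z":-25,"ax":0,"ay":0,"az":0},{"jaw":40,"x":0,"y":0,"z":-15,"ax":0,"ay":0,"az":0},{"jaw":40,"x":0,"y":0,"z":-5,"ax":0,"ay":0,"az":0},{"jaw":40,"x":0,"y":0,"z":0,"ax":0,"ay":0,"az":0},{"jaw":40,"x":0,"y":0,"z":0,"ax":0,"ay":0,"az":0},{"jaw":40,"x":0,"y":0,"z":0,"ax":0,"ay":0,"az":0},{"jaw":40,"x":0,"y":0,"z":0,"ax":0,"ay":0,"az":0}]' 60
for i in 1 2 3 4 5 6 7 8; do python3 -m crank '[{"jaw":40,"x":0,"y":0,"z":0,"ax":0,"ay":0,"az":0},{"jaw":40,"x":0,"y":0,"z":0,"ax":0,"ay":0,"az":0}]' 60 | grep contact; done
python3 -c "
from h import *
go(608.5,271,100);go(479.5,7,100)"
```

```text
t: 27.95
eef_pos: [0.3997, 0.303, 0.0934]
tool_rot: [0.0, 0.99, 0.14, -0.0]
contact_force: [-0.2, -0.4, -0.5]
gripper_width: 0.666
contact_force: [-0.0, -0.4, 0.1]
contact_force: [-0.5, -0.2, -2.1]
contact_force: [-0.3, -0.3, -2.1]
contact_force: [0.1, -0.5, -1.2]
contact_force: [-0.5, -0.7, -2.0]
contact_force: [1.1, -0.6, -1.4]
contact_force: [-0.5, 0.5, -1.3]
contact_force: [0.2, -0.9, -0.7]
at [399.9 303.1  93.8] psi 16.1 shift [191.6  88.6  -6.2] az None zaxis [ 0. -0. -1.]
at [399.9 303.1  93.8] psi 16.1 shift [ -5.4 306.6  -6.2] az None zaxis [ 0. -0. -1.]
```

The jar reads about −1.25 N (130–160 g), well below 320 g, so it goes in the black tray. Moving there; I'll re-read the force and look before lowering.

```bash
python3 -m crank '[{"jaw":40,"x":9,"y":4,"z":0,"ax":0,"ay":0,"az":0},{"jaw":40,"x":20,"y":9,"z":0,"ax":0,"ay":0,"az":0},{"jaw":40,"x":30,"y":14,"z":0,"ax":0,"ay":0,"az":0},{"jaw":40,"x":36,"y":17,"z":0,"ax":0,"ay":0,"az":0},{"jaw":40,"x":36,"y":17,"z":0,"ax":0,"ay":0,"az":0},{"jaw":40,"x":30,"y":14,"z":0,"ax":0,"ay":0,"az":0},{"jaw":40,"x":20,"y":9,"z":0,"ax":0,"ay":0,"az":0},{"jaw":40,"x":10,"y":5,"z":10,"ax":0,"ay":0,"az":0},{"jaw":40,"x":0,"y":0,"z":10,"ax":0,"ay":0,"az":0},{"jaw":40,"x":0,"y":0,"z":0,"ax":0,"ay":0,"az":0},{"jaw":40,"x":0,"y":0,"z":0,"ax":0,"ay":0,"az":0}]' 60
python3 - <<'E'
from h import *
from station import readout
go(608.5,271,26.5)
f=[]
for i in range(14):
    b,_=eyes.read_camera("side"); f.append(readout.get_obs()["contact_force"][2])
print("Fz",np.mean(f).round(2),np.std(f).round(2))
cv2.imwrite("pics/c7.png",cv2.resize(b[230:370,130:310,::-1],(720,560),interpolation=2))
E
```

```text
t: 31.32
eef_pos: [0.6072, 0.271, 0.0737]
tool_rot: [-0.0, 0.99, 0.14, -0.0]
contact_force: [0.5, -0.0, -0.5]
gripper_width: 0.665
at [607.2 271.   73.7] psi 16.1 shift [ 1.3  0.4 47.2] az None zaxis [-0.001 -0.    -1.   ]
Fz -0.98 0.54
```

View pics/c7.png

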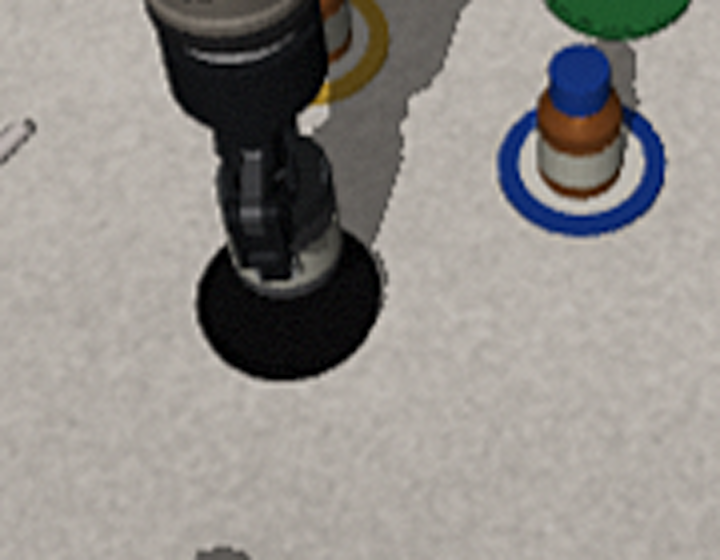

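Second reading is −0.98 ± 0.5 N, so the jar is light. It is held upright over the black tray (crop (285,280)). Blue stands in its pad. Lower.

```bash
python3 -m crank '[{"jaw":40,"x":1,"y":0,"z":14,"ax":0,"ay":0,"az":0},{"jaw":40,"x":0,"y":0,"z":14,"ax":0,"ay":0,"az":0},{"jaw":40,"x":0,"y":0,"z":8,"ax":0,"ay":0,"az":0},{"jaw":40,"x":0,"y":0,"z":4,"ax":0,"ay":0,"az":0},{"jaw":40,"x":0,"y":0,"z":3,"ax":0,"ay":0,"az":0},{"jaw":40,"x":0,"y":0,"z":2,"ax":0,"ay":0,"az":0},{"jaw":40,"x":0,"y":0,"z":1,"ax":0,"ay":0,"az":0},{"jaw":40,"x":0,"y":0,"z":0,"ax":0,"ay":0,"az":0}]' 60
```

```text
t: 33.02
eef_pos: [0.6091, 0.2708, 0.028]
tool_rot: [-0.0, 0.99, 0.14, 0.0]
contact_force: [0.1, -0.1, -1.3]
gripper_width: 0.668
```

```bash
python3 -m crank '[{"jaw":40,"x":0,"y":0,"z":1,"ax":0,"ay":0,"az":0},{"jaw":40,"x":0,"y":0,"z":1,"ax":0,"ay":0,"az":0},{"jaw":40,"x":0,"y":0,"z":0.5,"ax":0,"ay":0,"az":0},{"jaw":40,"x":0,"y":0,"z":0,"ax":0,"ay":0,"az":0}]' 60
```

```text
t: 33.52
eef_pos: [0.6092, 0.2707, 0.0264]
tool_rot: [0.0, 0.99, 0.14, 0.0]
contact_force: [-2.7, -1.9, 7.8]
gripper_width: 0.67
```

Contact. Release, rise and retreat clear of everything.

```bash
python3 -m crank '[{"jaw":80,"x":0,"y":0,"z":0,"ax":0,"ay":0,"az":0},{"jaw":100,"x":0,"y":0,"z":0,"ax":0,"ay":0,"az":0},{"jaw":100,"x":0,"y":0,"z":0,"ax":0,"ay":0,"az":0},{"jaw":100,"x":0,"y":0,"z":0,"ax":0,"ay":0,"az":0},{"jaw":100,"x":0,"y":0,"z":-10,"ax":0,"ay":0,"az":0},{"jaw":100,"x":0,"y":0,"z":-40,"ax":0,"ay":0,"az":0},{"jaw":100,"x":0,"y":0,"z":-55,"ax":0,"ay":0,"az":0},{"jaw":100,"x":0,"y":0,"z":-55,"ax":0,"ay":0,"az":0},{"jaw":100,"x":0,"y":0,"z":-20,"ax":0,"ay":0,"az":0}]' 60
python3 -m crank '[{"jaw":100,"x":-15,"y":-45,"z":0,"ax":0,"ay":0,"az":0},{"jaw":100,"x":-25,"y":-45,"z":0,"ax":0,"ay":0,"az":0},{"jaw":100,"x":-30,"y":-40,"z":0,"ax":0,"ay":0,"az":0},{"jaw":100,"x":-30,"y":-20,"z":0,"ax":0,"ay":0,"az":0},{"jaw":100,"x":0,"y":0,"z":0,"ax":0,"ay":0,"az":0},{"jaw":100,"x":0,"y":0,"z":0,"ax":0,"ay":0,"az":0},{"jaw":100,"x":0,"y":0,"z":0,"ax":0,"ay":0,"az":0},{"jaw":100,"x":0,"y":0,"z":0,"ax":0,"ay":0,"az":0}]'
python3 - <<'E'
from h import *
for n in("top","side"):
    p,d=eyes.read_camera(n);cv2.imwrite(f"pics/{n}9.png",p[:,:,::-1]);W,ok=cloud(n,d)
    for nm,(x,y),h in (("blue",(.473,.149),.094),("yellow",(.652,.092),.094),("jar",(.6085,.271),.075),("flask",(.65,-.09),.104),("box",(.467,-.16),.037)):
        m=ok&(np.hypot(W[...,0]-x,W[...,1]-y)<.06)&(abs(W[...,2]-h)<.008);P=W[m]
        if len(P): print(n,nm,((P.max(0)+P.min(0))/2*1000).round(1),((P.max(0)-P.min(0))*1000).round(0))
E
```

```text
t: 34.65
eef_pos: [0.6107, 0.2718, 0.2104]
tool_rot: [-0.001, 0.99, 0.14, 0.003]
contact_force: [-0.0, 1.1, -1.0]
gripper_width: 0.998
t: 35.65
eef_pos: [0.4724, 0.3865, 0.2051]
tool_rot: [0.0, 0.99, 0.139, -0.0]
contact_force: [-0.5, -0.6, 0.2]
gripper_width: 0.998
top blue [473.3 152.1  93.9] [32. 32. 14.]
top yellow [648.4  91.3  94. ] [33. 30. 14.]
top jar [605.3 269.6  74.2] [56. 58. 14.]
top flask [658.9 -91.8 103.1] [24. 23. 14.]
top box [ 467.  -159.1   36.2] [89. 79. 14.]
side blue [473.2 155.7  92.4] [30. 37. 13.]
side yellow [649.6  95.8  93. ] [33. 35. 13.]
side jar [607.  273.3  73.4] [58. 59. 13.]
side box [ 455.1 -149.4   35.2] [62. 69. 12.]
```

View pics/top9.png

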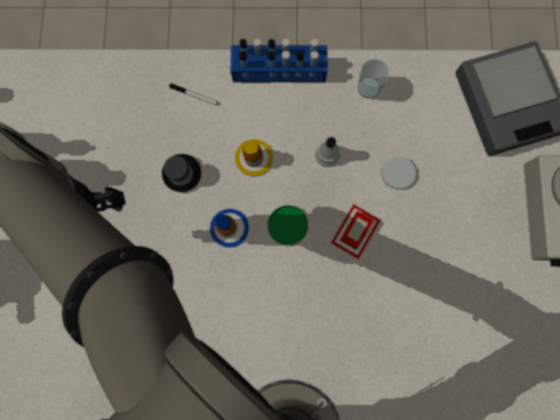

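View pics/side9.png

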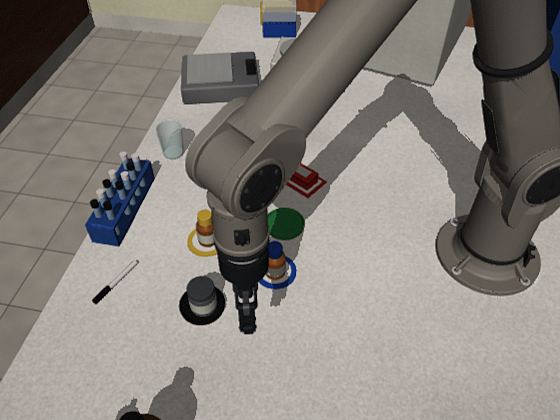

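The final views show the blue bottle (230,226), yellow bottle (253,155), box (356,231) and jar in the black tray (180,170) all upright and in place. The flask (329,150) is unmoved and the arm is clear.

```bash
python3 -c "
from station import ticket
print(ticket.hand_in())"
```

```text
the job is handed in; nothing more can be done
None
```

The bench is tidied and the job was handed in at about 36 s of the 112 s allowed. I worked in the order given: blue bottle, yellow bottle, slide box, jar.

- **Blue bottle:** it stands upright within about 3 mm of the centre of its pad, by the top camera against the first-look pad averages.
- **Yellow bottle:** it stands upright within about 4 mm of the centre of its pad, by the same measure.
- **Slide box:** it lies label up, within about 2 mm and 0.2° of the red outline's centre and angle.
- **Jar:** it read about −1.0 to −1.3 N when lifted, or roughly 100–160 g, so I stood it in the black tray, within about 4 mm of centre.
- **Flask:** it looks unmoved in the last top view.

**Checks that disagreed:** the two cameras differed by about 4–6 mm in y throughout. On the final look, the arm partly blocked the side camera's view of the box and hid the flask from it, so those two checks rest on the top camera. The single force readings were noisy, about ±0.5 N. The 320 g mark is 3.1 N, so that noise did not affect which tray the jar went in.

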